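Dry a batch of brush handles on the warm-air base

ROBOT

A 6-joint arm with a two-finger parallel gripper is mounted at the origin on the work surface. World frame = base frame: x ahead of the robot, y to its left, z up, the work surface at z = 0. Lengths are in m, angles in rad, forces in N, time in s.
With the tool pointing down it reaches from about 0.3 to 0.825 m from the base axis. Payload 5.4 kg.
Tool frame: the origin (TCP) lies at the very end of the fingers, on their centre line; the grasp point (between the pads) lies 19 mm behind it (ctrl.grasp_offset is the distance from the TCP to the grasp point, in m); z points along the fingers, y is the line along which they close (so a half turn about z gives the same grasp; the last joint's range is limited). The gripper opens to 92 mm and grips with 3 to 60 N. Pads are 20 mm wide; open, the fingers measure 128 mm over their backs; the gripper's body (75 mm by 189 mm) begins 69 mm behind the grasp point.
Start: joints at [-1.417, 0.158, 1.597, -0, 1.386, -0.21], TCP at [0.205, -0.537, 0.215] pointing down, gripper open.
Joint ranges: [-2.91, 2.91], [-0.94, 2.29], [0.18, 2.7], [-1.29, 4.43], [0.17, 2.64], [-3, 3]. Speed limits (rad/s): [2.57, 2.57, 3.14, 3.14, 3.14, 3.14].

INTERFACE

Orientations are given as a unit quaternion [w, x, y, z].
In Python, from rig import ctrl gives the robot as it stands.
- The arm moves only by the tool servo_tool, never from a script. Its argument "series" is text: rows parted by semicolons, each of 5 numbers parted by spaces: the gripper command: -1 is fully open, 1 is shut, values between are in proportion, then the shift along the world's x, y, z in mm, then the turn about the world's z in degrees. In form: claw x y z twist; .... A call has 1 to 20 rows; each row is the pose to reach, as a shift and turn from the pose commanded when the call began; what a row does not reach only later rows make up. A row lasts 1/10 s, in which the tool goes at most 50 mm and 8.59 degrees, less where a joint would pass 70% of its speed; a pose out of reach is approached as far as the arm can. A call with a gripper value outside its range is refused whole. The fingers move at their own pace and stop on an object; "grip_force" is the grip in N (left out, the last holds). Time passes only in rows, so rows that repeat a pose let the fingers close. It gives the time, the measured TCP pose, the force, the opening and the grip force at its end, in the units of the state.
- ctrl.get_state(): the state, without advancing time (a new reading comes with each control period).
- ctrl.read_camera(name): name is "scene" or "side" or "wrist"; returns the picture (400x640x3 uint8, red, green, blue); there is no depth.
- ctrl.get_calibration(name): a dict with "intrinsics" (3x3 intrinsics, pixels), "eye" and "attitude" of the camera in the world. Camera axes: x right, y up, looking along -z (the intrinsics and any distortion apply to the point x, -y, -z); pixel columns grow to the right and rows downward; lengths in m; the calibration is good to about 2 mm. The wrist camera is an equidistant fisheye: a pixel r from the principal point sees the ray r / f radians off the axis. A picture is of the moment at which its call begins: read the wrist's pose just before it. get_calibration takes no time and is no camera call; for the wrist camera it gives the pose at the moment of the call.
- ctrl.hand_in(): hands the job in; it is judged then, once.
Trained networks look in the newest picture that a camera, given by its name, has taken for a name from the list of things; names that differ only in an ending like _2 or _b are one class to them, and where a whole thing is asked for, a point or a joint stands for the part that bears it (a point fixed in the world has none). Each returns a list of dicts, best first, with "score" (0 to 1); they miss things now and then, are a little off and sometimes report something else, mostly with a low value. They report only what shows in the picture. A call takes as long as a camera call. They do not tell look-alikes from the thing itself.
- ctrl.find_in(target, camera): "extent" ([left, top, width, height] in pixels, round what is visible of it).
- ctrl.spot_point(target, camera): "at" ([column, row] in pixels: a listed point, or the origin of a listed thing).
The state is a dict: "clock": time; "joint_pos": joint angles; "qd": joint speeds; "joint_torque": joint torques, N m; "ee_pos": TCP position; "eef_rot": TCP orientation; "wrist_force": force on the tool from outside, world axes, zero at the start; "moment": the same for the moment, N m; "gripper_width": opening from 0.0 (shut) to 1.0 (fully open); "gripper_force": force on a finger pad.
Only numpy, scipy, OpenCV 4.12 (cv2) and the standard library are available. Lean on these libraries where they do the work, as an engineer would, in place of code of your own. Each camera call takes 0.05 s, during which the arm holds its last target. There are 200 camera calls.

TASK

Put the drying tray fully down on the warm-air base, over its two pegs, with every brush-handle blank from the table lying flat on the tray's floor, none on top of another. Only then draw out the catch that blocks the valve lever, turn the lever until it points at the index block on the scale, and push the catch fully home again. Leave the bowl, jar and finished brush alone.

Things in the scene. Friction and masses are not known exactly. Their poses are not given: they have to be found in the camera images.
- base_top (a point): centre of the top face of the fixed warm-air base, a white box 130 (x) by 250 (y) by 50 mm high with a dark grille on top, 50 mm above the table. Two upright steel pegs, 12 mm thick, 13 mm high, tapered at the tip, stand on it at x = 0, y = +76 and -76 mm of this frame. z is up
- tray_seat (a point): centre of the underside of the loose plywood tray, 0.4 kg. Floor 140 (x) by 264 (y), 10 mm thick, with two 16.5 mm through-holes at x = 0, y = +76 and -76 mm that go over the base's pegs, either way round; the pegs then end 3 mm above the floor. A lip 6 mm thick, 8 mm above the floor, runs round the edge. x, y along the tray, z up. It starts on the table
- tray_grip (a point): grip point of the tray, straight above tray_seat, 66 mm over the underside: on the upright middle board, 14 mm thick (y), 110 mm long (x), top 80 mm over the underside. On each side of the board there is room for two blanks lying along x, e.g. centred at y = 48 and 104 mm. Axes as tray_seat
- blank0_c (a point): a square-section dark wood brush-handle blank, 110 mm long, 28 mm wide and 28 mm high, the last 35 mm (towards its own +x) turned to a thin paler point; 70 g. Two to four lie on the table. The point is its centre, half-way up; x runs along it, z up. On the table the centre is 14 mm up
- blank1_c (a point): a square-section dark wood brush-handle blank, 110 mm long, 28 mm wide and 28 mm high, the last 35 mm (towards its own +x) turned to a thin paler point; 70 g. Two to four lie on the table. The point is its centre, half-way up; x runs along it, z up. On the table the centre is 14 mm up
- blank2_c (a point): a square-section dark wood brush-handle blank, 110 mm long, 28 mm wide and 28 mm high, the last 35 mm (towards its own +x) turned to a thin paler point; 70 g. Two to four lie on the table. The point is its centre, half-way up; x runs along it, z up. On the table the centre is 14 mm up
- blank3_c (a point): a square-section dark wood brush-handle blank, 110 mm long, 28 mm wide and 28 mm high, the last 35 mm (towards its own +x) turned to a thin paler point; 70 g. Two to four lie on the table. The point is its centre, half-way up; x runs along it, z up. On the table the centre is 14 mm up
- valve_pivot (a point): the vertical turning axis of the air valve's lever, at the lever's mid-height, 75 mm above the table, over a brass valve body. The valve is fixed to the table. At its frame, the lever points along -x when shut
- lever_grip (a point): point on the valve lever 80 mm from its turning axis, at mid-height (75 mm above the table). The lever is a level steel bar 16 mm wide and 22 mm high, reaching 120 mm from the axis; its black sleeve covers 42 to 118 mm. -x of this frame points outwards along the lever to its end, y across it, z up
- lever (a joint): valve opening in rad, 0 shut, up to 1.5; grows as the lever turns clockwise seen from above. Stiff: about 0.25 N m, stays where it is left. While the catch is in, the lever cannot move more than about 0.02 rad
- catch_grip (a point): point on the upright black grip of the sliding catch, 12 mm below its top (top 125 mm above the table). The grip is 16 mm (x) by 30 mm (y). It stands just beyond the shut lever's end; the catch's steel tongue, 16 mm wide, top 88 mm above the table, runs from the grip along the lever's end and blocks it. To free the lever, slide the catch along -x of this frame, away from the valve
- catch (a joint): travel of the catch in m: 0 fully home (blocking), 0.045 fully drawn out; the lever is clear of it from about 0.03. Friction about 2 N, stays where it is left
- index_mark (a point): top of the black index block (30 mm long radially, 8 mm wide) on the white quadrant scale, 140 mm from the lever's turning axis and 56 mm above the table; the lever is to point at it. The index stands somewhere else on each start and is not to be moved
- index (a joint): angle of the index about the valve's turning axis in rad, in the same sense and from the same zero as the lever: the lever points at the index when both angles are equal
- bowl: ceramic bowl, 130 mm across, 60 mm high, origin under its centre; bystander
- jar: closed amber glass jar, 70 mm across, 100 mm high, origin under its centre; bystander
- brush: brush 190 mm long lying on the table; bystander
Things that resemble listed ones, but are neither listed nor needed, are in the scene too. What is shaped like the part that bears blank1_c but white or yellow is not meant.

How it is judged:
On the way, in this order (a step that is already met when the one before it is completed fails the run):
1. the tray is seated on the base's pegs and every blank lies flat on its floor (horizontal distance between tray_seat and base_top below 0.006 m and z of tray_seat in the frame of base_top between -0.003 and 0.003 m and angle between the x axis of tray_seat and the x axis of base_top, either way round below 0.06 rad and x of blank0_c in the frame of tray_seat between -0.05 and 0.05 m and y of blank0_c in the frame of tray_seat between -0.118 and 0.118 m and z of blank0_c in the frame of tray_seat between 0.02 and 0.0275 m and x of blank1_c in the frame of tray_seat between -0.05 and 0.05 m and y of blank1_c in the frame of tray_seat between -0.118 and 0.118 m and z of blank1_c in the frame of tray_seat between 0.02 and 0.0275 m and x of blank2_c in the frame of tray_seat between -0.05 and 0.05 m and y of blank2_c in the frame of tray_seat between -0.118 and 0.118 m and z of blank2_c in the frame of tray_seat between 0.02 and 0.0275 m and x of blank3_c in the frame of tray_seat between -0.05 and 0.05 m and y of blank3_c in the frame of tray_seat between -0.118 and 0.118 m and z of blank3_c in the frame of tray_seat between 0.02 and 0.0275 m), for 0.2 s.
2. the catch is drawn out (at least 36 mm) so that the lever is free (value of joint catch above 0.036 m), for 0.2 s.
3. the lever points at the index (within about 6 degrees) (y of index_mark in the frame of lever_grip between -0.014 and 0.014 m), for 0.2 s.
At the end, for the whole second after the job is handed in: The tray is seated over both pegs (within 6 mm and 3 degrees, underside within 3 mm of the base's top); every blank that is present lies flat on the tray floor inside the lips, none stacked; the lever points at the index within about 6 degrees (14 mm at the index); the catch is home within 7 mm (all of step 1 and all of step 3 and value of joint catch below 0.007 m); the robot touches nothing.
It fails at once if the bowl is moved more than 30 mm (distance of bowl from where it was at the start of the episode above 0.03 m).
It fails at once if the jar is moved more than 30 mm (distance of jar from where it was at the start of the episode above 0.03 m).
It fails at once if the brush is moved more than 30 mm (distance of brush from where it was at the start of the episode above 0.03 m).
Of blank0, blank1, blank2, blank3 only 2 to 4 are there at a start; the rules pass over those that are not, and their reading is None.
At some moment in a run one of blank0, blank1, blank2, blank3 may be knocked a few centimetres aside while the robot is not near it.
Once in a run the grip may slacken for a moment while it holds something.
It also fails if it takes over 210 s, if anything falls off the work surface, if the arm or the gripper's body presses on something with over 40 N, if the wrist force passes 120 N, or if a joint passes its speed limit or range.

## Working session

There is one attempt and no reset: what is moved stays moved. The work goes in short steps, Python scripts to look and compute and a tool call to move; the robot and the scene stay as the last step left them, time stands still between calls to the robot, and variables do not carry over. Pictures are saved under pics/ and viewed, at most 14 in all, crops included, and the job is handed in when it is done.

Besides the shell and the picture viewer there is one more tool, called after "Request:" as name(argument=value, ...) on one line, values as JSON. servo_tool: Moves the arm, as the interface text tells. Its arguments: {"type":"object","properties":{"series":{"type":"string"},"grip_force":{"type":"number"}},"required":["series"]}

```bash
mkdir -p pics
cat > h.py <<'E'
import numpy as np, cv2
from scipy.spatial.transform import Rotation as R
from rig import ctrl
def rot(a):
    a=np.array(a,float)
    return a if a.shape==(3,3) else R.from_quat(a[[1,2,3,0]]).as_matrix()
def snap(cam,fn=None):
    c=ctrl.get_calibration(cam); im=ctrl.read_camera(cam)
    if fn: cv2.imwrite('pics/'+fn,im[:,:,::-1])
    return c,im
def ray(c,p,cam):
    K=np.array(c['intrinsics']); v=np.array([(p[0]-K[0,2])/K[0,0],(p[1]-K[1,2])/K[1,1]])
    if cam=='wrist':
        t=np.linalg.norm(v); s=np.sinc(t/np.pi); d=np.array([v[0]*s,-v[1]*s,-np.cos(t)])
    else: d=np.array([v[0],-v[1],-1])
    return rot(c['attitude'])@d
def world(c,p,z,cam):
    d=ray(c,p,cam); e=np.array(c['eye']); return e+d*(z-e[2])/d[2]
def proj(c,P,cam):
    K=np.array(c['intrinsics']); q=rot(c['attitude']).T@(np.array(P)-np.array(c['eye'])); x,y,z=q[0],-q[1],-q[2]
    if cam=='wrist':
        r=np.hypot(x,y); t=np.arctan2(r,z); k=t/r if r>1e-9 else 1/z; x,y=x*k,y*k
    else: x,y=x/z,y/z
    return np.array([K[0,0]*x+K[0,2],K[1,1]*y+K[1,2]])
def tri(obs): # list of (calib,pix,cam)
    A=np.zeros((3,3));b=np.zeros(3)
    for c,p,cam in obs:
        d=ray(c,p,cam);d/=np.linalg.norm(d);M=np.eye(3)-np.outer(d,d);A+=M;b+=M@np.array(c['eye'])
    return np.linalg.solve(A,b)
Z={'base_top':.05,'tray_seat':0,'tray_grip':.066,'blank0_c':.014,'valve_pivot':.075,'lever_grip':.075,'catch_grip':.113,'index_mark':.056,'bowl':0,'jar':0,'brush':.01}
E
cat > a.py <<'E'
from h import *
for cam in ['scene','side','wrist']:
    c,im=snap(cam,cam+'0.png'); print(cam,c.keys() if cam=='scene' else '',np.round(c['eye'],3))
    for n,z in Z.items():
        try:
            for d in ctrl.spot_point(n,cam)[:6]:
                if d['score']>.2: print(n,round(d['score'],2),np.round(d['at']),np.round(world(c,d['at'],z,cam),3))
        except Exception as e: print(n,e)
print(ctrl.get_state())
E
python3 a.py; python3 -c "
import cv2,numpy as np
a=[cv2.imread('pics/%s0.png'%n) for n in ('scene','side')]
cv2.imwrite('pics/s0.png',a[0])"
```

```text
scene dict_keys(['intrinsics', 'eye', 'attitude']) [ 1.399 -0.048  0.965]
base_top 0.74 [369. 260.] [0.654 0.079 0.05 ]
tray_seat 0.63 [467. 227.] [0.479 0.387 0.   ]
tray_grip 0.83 [475. 211.] [0.479 0.396 0.066]
blank0_c 0.63 [182. 223.] [ 0.498 -0.459  0.014]
valve_pivot 0.56 [219. 243.] [ 0.627 -0.318  0.075]
lever_grip 0.58 [224. 222.] [ 0.551 -0.316  0.075]
lever_grip 0.29 [475. 214.] [0.503 0.388 0.075]
catch_grip 0.81 [232. 192.] [ 0.467 -0.304  0.113]
index_mark 0.45 [258. 218.] [ 0.515 -0.23   0.056]
bowl 0.93 [284. 305.] [ 0.765 -0.14   0.   ]
jar 0.7 [346. 318.] [0.799 0.016 0.   ]
jar 0.21 [370. 219.] [ 0.455  0.098 -0.   ]
brush 0.91 [180. 221.] [ 0.488 -0.469  0.01 ]
brush 0.68 [256. 216.] [ 0.462 -0.245  0.01 ]
brush 0.42 [467. 226.] [0.484 0.384 0.01 ]
side  [ 0.324 -1.108  0.755]
base_top 0.9 [358. 188.] [0.641 0.071 0.05 ]
tray_seat 0.96 [302. 164.] [0.489 0.372 0.   ]
tray_grip 0.57 [304. 148.] [0.496 0.383 0.066]
valve_pivot 0.82 [390. 257.] [ 0.629 -0.326  0.075]
lever_grip 0.61 [359. 262.] [ 0.547 -0.334  0.075]
lever_grip 0.61 [304. 148.] [0.493 0.361 0.075]
c
[... 288 characters left out ...]
: array([-1.41710636e+00,  1.58393606e-01,  1.59699215e+00,  1.60547441e-05,
        1.38622983e+00, -2.10074662e-01]), 'qd': array([-1.92805666e-03,  2.13441405e-03, -5.32617234e-04,  7.81025653e-04,
       -2.21974446e-05,  3.61559995e-04]), 'joint_torque': array([ 4.22818830e-04, -3.85567617e+01, -3.22357571e+01,  7.02233892e-02,
        3.07378813e-02, -1.61683505e-05]), 'ee_pos': array([ 0.20457761, -0.53735384,  0.21460868]), 'eef_rot': array([-1.12401826e-05,  9.83505227e-01,  1.80879709e-01,  8.21112556e-06]), 'wrist_force': array([-0.45926931,  0.39789322,  0.61075223]), 'moment': array([0.00650485, 0.01211048, 0.00771574]), 'gripper_force': 0.0, 'gripper_width': 1.0035891052176533}
```

View pics/scene0.png

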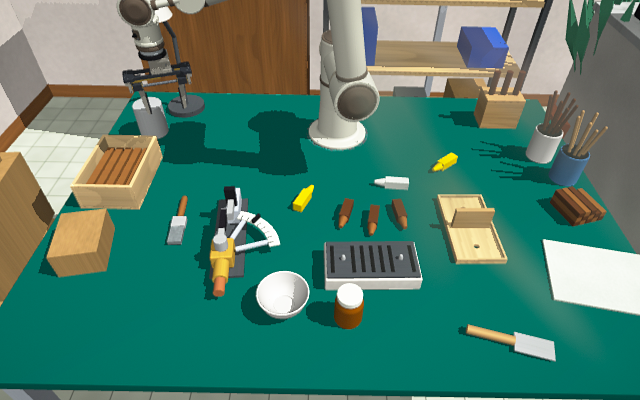

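View pics/side0.png

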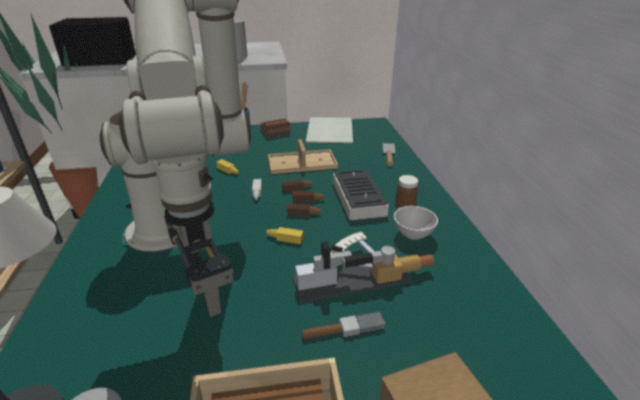

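Request:
servo_tool(series="-1 30 50 60 0; -1 60 100 120 0; -1 90 150 185 -5; -1 110 190 185 -10; -1 130 240 185 -15; -1 150 290 185 -20.8; -1 170 335 185 -20.8; -1 195 380 185 -20.8; -1 220 425 185 -20.8; -1 245 470 185 -20.8; -1 265 515 185 -20.8; -1 280 560 185 -20.8; -1 295 600 185 -20.8; -1 295 640 185 -20.8; -1 295 640 185 -20.8; -1 295 640 185 -20.8; -1 295 640 185 -20.8;-1 295 640 185 -20.8")

```text
clock: 3.6
ee_pos: [0.4995, 0.1023, 0.3995]
eef_rot: [0.0, 1.0, 0.001, -0.0]
wrist_force: [1.2, -0.4, 0.3]
gripper_width: 0.997
gripper_force: 0.0
```

```bash
cat > b.py <<'E'
from h import *
import sys
fn=sys.argv[1]; names=sys.argv[2:]
c,im=snap('wrist',fn); s=ctrl.get_state(); print(round(s['clock'],2),np.round(s['ee_pos'],4),'yaw',np.round(np.degrees(2*np.arctan2(s['eef_rot'][2],s['eef_rot'][1])),2),np.round(s['joint_pos'],2),np.round(s['wrist_force'],1))
for n in names:
    for d in ctrl.spot_point(n,'wrist')[:7]:
        if d['score']>.15: print(n,round(d['score'],2),np.round(d['at']),np.round(world(c,d['at'],Z[n],'wrist'),3))
E
python3 b.py w1.png base_top tray_seat tray_grip blank0_c
```

```text
3.65 [0.4995 0.1017 0.3997] yaw -0.0 [-0.04 -0.06  1.47 -0.    1.74  1.53] [-0.3 -1.3 -1. ]
base_top 0.84 [327.  71.] [0.651 0.08  0.05 ]
base_top 0.47 [355. 186.] [0.456 0.031 0.05 ]
tray_seat 0.83 [169. 168.] [0.483 0.393 0.   ]
tray_seat 0.29 [556. 178.] [ 0.473 -0.475  0.   ]
tray_grip 0.93 [157. 172.] [0.485 0.384 0.066]
```

View pics/w1.png

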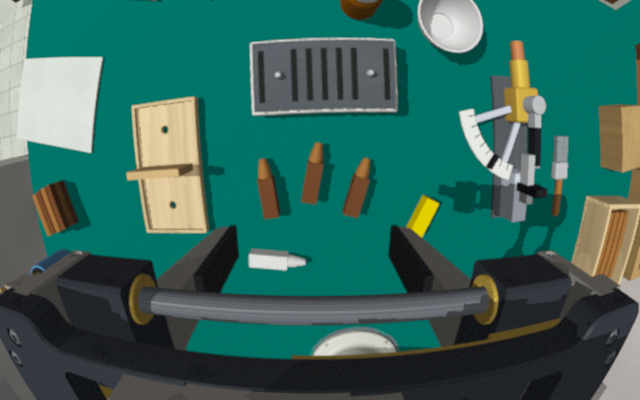

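```bash
cat > c.py <<'E'
from h import *
c=ctrl.get_calibration('wrist')
W=lambda p,z: world(c,p,z,'wrist')
def pr(n,a,b,z):
    A,B=W(a,z),W(b,z); print(n,np.round((A+B)/2,3)[:2],np.round(np.hypot(*(A-B)[:2]),3),round(np.degrees(np.arctan2(*(B-A)[1::-1])),1))
pr('tray',(164.5,129.5),(172.5,205),.01)
pr('base',(278,75),(372,72),.063)
pr('b0',(270,217),(263,158),.02)
pr('b1',(311,203),(318,143),.02)
pr('b2',(354,215),(366,158),.02)
E
python3 c.py
```

```text
tray [0.485 0.39 ] 0.152 -178.4
base [0.647 0.083] 0.153 -87.5
b0 [0.445 0.189] 0.112 4.7
b1 [0.472 0.1  ] 0.111 -6.5
b2 [0.447 0.017] 0.109 -9.8
```

Request:
servo_tool(series="-1 0 40 0 8; -1 0 80 0 16; -1 -5 120 0 24; -1 -10 160 0 32; -1 -14 200 0 40; -1 -14 240 0 48; -1 -14 270 0 56; -1 -14 287 -30 64; -1 -14 287 -60 72; -1 -14 287 -100 80; -1 -14 287 -140 88; -1 -14 287 -180 91.6; -1 -14 287 -200 91.6; -1 -14 287 -200 91.6; -1 -14 287 -200 91.6; -1 -14 287 -200 91.6")

```text
clock: 5.45
ee_pos: [0.487, 0.39, 0.2022]
eef_rot: [0.001, 0.697, 0.717, 0.002]
wrist_force: [-0.4, 0.2, 0.5]
gripper_width: 1.0
gripper_force: 0.0
```

```bash
python3 b.py w2.png tray_grip tray_seat
```

```text
5.5 [0.4869 0.3901 0.2022] yaw 91.62 [ 0.48  0.29  1.47 -0.    1.38  0.45] [ 0.4 -0.7  0.4]
tray_grip 0.57 [310. 188.] [0.484 0.392 0.066]
tray_seat 0.57 [310. 179.] [0.484 0.389 0.   ]
```

View pics/w2.png

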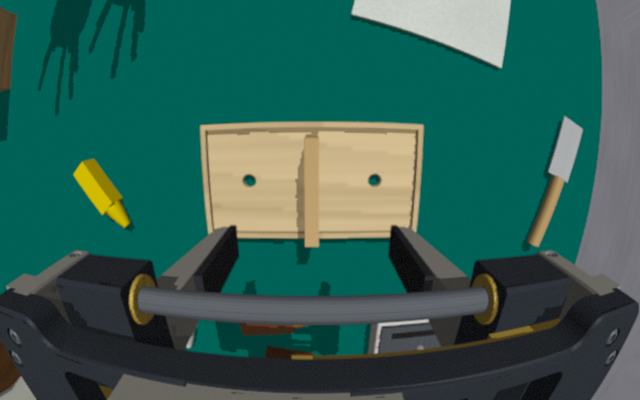

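Request:
servo_tool(series="-1 -2 0 -40 0; -1 -2 0 -80 0; -1 -2 0 -110 0; -1 -2 0 -135 0; -1 -2 0 -155 0; -1 -2 0 -155 0; -1 -2 0 -155 0; 1 -2 0 -155 0; 1 -2 0 -155 0; 1 -2 0 -155 0; 1 -2 0 -155 0; 1 -2 0 -155 0; 1 -2 0 -155 0; 1 -2 0 -155 0; 1 -2 0 -155 0", grip_force=45)

```text
clock: 7.1
ee_pos: [0.4835, 0.3896, 0.0445]
eef_rot: [-0.0, 0.697, 0.717, -0.0]
wrist_force: [0.7, 0.1, 0.2]
gripper_width: 0.326
gripper_force: 0.0
```

```bash
python3 -c "
from h import *
s=ctrl.get_state();print(s['ee_pos'],s['gripper_width'],s['gripper_force'],s['joint_pos'])"
```

```text
[0.48353301 0.38963185 0.04453035] 0.32571017877692987 0.0 [4.83960153e-01 4.52368266e-01 1.58993746e+00 1.40983005e-05
 1.09940764e+00 4.55249733e-01]
```

Request:
servo_tool(series="1 0 0 0 0; 1 0 0 0 0; 1 0 0 0 0; 1 0 0 0 0; 1 0 0 20 0; 1 0 0 50 0; 1 0 0 90 0; 1 0 0 130 0; 1 0 0 130 0; 1 0 0 130 0")

```text
clock: 8.1
ee_pos: [0.4831, 0.3895, 0.1738]
eef_rot: [-0.0, 0.697, 0.717, -0.0]
wrist_force: [0.2, 0.5, -5.1]
gripper_width: 0.151
gripper_force: 45.0
```

```bash
python3 b.py w3.png tray_grip; python3 -c "
from h import *
s=ctrl.get_state();print(s['gripper_width'],s['gripper_force'],s['moment'])"
```

```text
8.15 [0.482  0.3889 0.1719] yaw 91.65 [0.48 0.31 1.51 0.   1.33 0.46] [ 0.2  0.1 -5.8]
tray_grip 0.71 [314. 258.] [0.485 0.327 0.066]
0.14556972636933205 44.998489022254944 [-0.04343615 -0.05037169 -0.01361087]
```

View pics/w3.png

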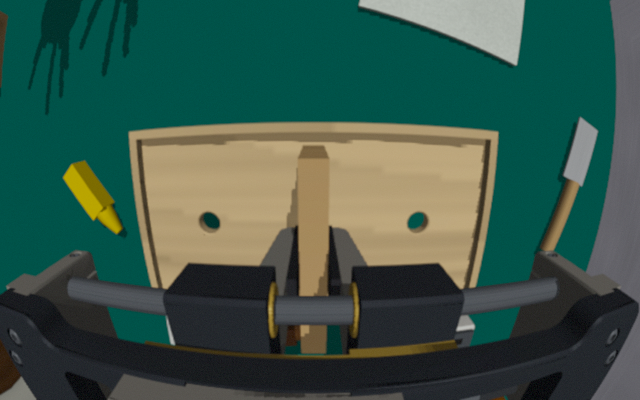

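```bash
cat >> c.py <<'E'
print()
pr('held',(209,221),(418,221),.138)
print(ctrl.get_state()['ee_pos'])
E
python3 c.py
```

```text
tray [0.309 0.404] 0.09 -86.7
base [0.488 0.503] 0.084 4.2
b0 [0.43  0.385] 0.066 96.4
b1 [0.481 0.403] 0.065 85.2
b2 [0.531 0.39 ] 0.064 81.9

held [0.481 0.39 ] 0.151 1.8
[0.48157061 0.38862758 0.17103131]
```

Request:
servo_tool(series="1 0 -20 0 0; 1 0 -40 10 -8; 1 0 -60 10 -16; 1 0 -85 10 -24; 1 0 -110 10 -32; 1 -5 -140 10 -40; 1 -10 -170 10 -48; 1 -12 -200 10 -56; 1 -12 -230 10 -64; 1 -12 -260 10 -72; 1 -12 -285 10 -80; 1 -12 -300 10 -86; 1 -12 -306 10 -89.1; 1 -12 -306 10 -89.1; 1 -12 -306 10 -89.1; 1 -12 -306 10 -89.1; 1 -12 -306 10 -89.1")

```text
clock: 9.9
ee_pos: [0.4713, 0.0841, 0.1842]
eef_rot: [-0.0, 1.0, 0.023, -0.0]
wrist_force: [0.4, 0.3, -4.8]
gripper_width: 0.153
gripper_force: 45.0
```

```bash
python3 b.py w4.png base_top
```

```text
9.95 [0.4714 0.0841 0.1843] yaw 2.62 [-0.08 -0.07  1.89  0.    1.32  1.45] [ 0.  -0.8 -4.8]
base_top 0.73 [323.  11.] [0.653 0.084 0.05 ]
```

View pics/w4.png

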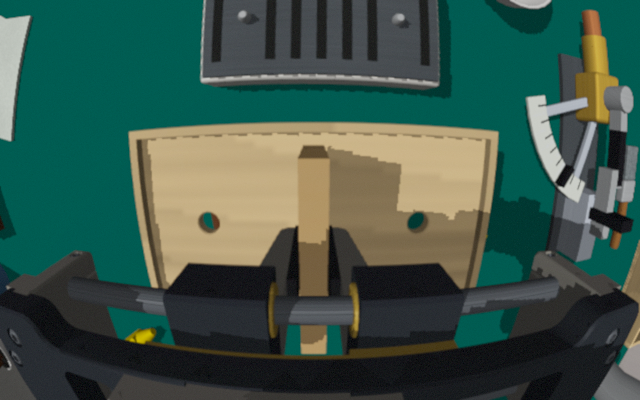

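```bash
cat > d.py <<'E'
from h import *
c=ctrl.get_calibration('wrist'); W=lambda p,z: world(c,p,z,'wrist')
im=cv2.imread('pics/w4.png')
for x in (243,399):
    p=im[5:32,x-15:x+16].max(2).astype(int); m=(p>115).astype(np.uint8); n,l,st,ce=cv2.connectedComponentsWithStats(m)
    print([(st[i].tolist(),ce[i].round(1).tolist()) for i in range(1,n) if st[i][4]>15])
def pr(n,a,b,z):
    A,B=W(a,z),W(b,z); print(n,np.round((A+B)/2,4)[:2],np.round(np.hypot(*(A-B)[:2]),3),round(np.degrees(np.arctan2(*(B-A)[1::-1])),1))
pr('base',(243,16),(399,19),.062)
pr('held',(208.5,221),(417.5,221),.150)
print(ctrl.get_state()['ee_pos'])
cv2.imwrite('pics/z.png',cv2.resize(im[0:40,220:420],None,fx=4,fy=4,interpolation=cv2.INTER_CUBIC))
E
python3 d.py
```

```text
[([10, 5, 9, 8, 51], [13.7, 8.9])]
[([9, 9, 12, 7, 68], [14.5, 12.1])]
base [0.6457 0.0852] 0.151 -88.0
held [0.4707 0.0848] 0.153 -87.3
[0.47145887 0.0840284  0.184448  ]
```

View pics/z.png

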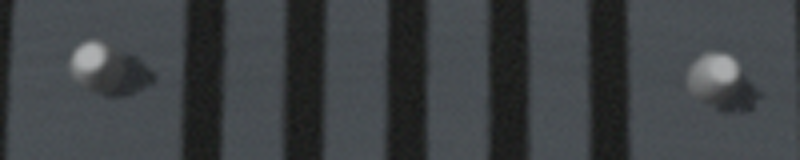

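Request:
servo_tool(series="1 40 0 0 -0.6; 1 80 0 0 -0.6; 1 120 0 0 -0.6; 1 150 0 0 -0.6; 1 176 0 0 -0.6; 1 176 0 -20 -0.6; 1 176 0 -40 -0.6; 1 176 0 -60 -0.6; 1 176 0 -72 -0.6; 1 176 0 -72 -0.6; 1 176 0 -72 -0.6;1 176 0 -72 -0.6")

```text
clock: 11.2
ee_pos: [0.6487, 0.0836, 0.1143]
eef_rot: [0.0, 1.0, 0.017, 0.001]
wrist_force: [0.9, -0.1, -5.6]
gripper_width: 0.151
gripper_force: 45.0
```

```bash
python3 b.py w5.png; python3 -c "
import cv2,numpy as np
im=cv2.imread('pics/w5.png')
cv2.imwrite('pics/z2.png',np.hstack([cv2.resize(im[195:250,x-30:x+30],None,fx=6,fy=6,interpolation=cv2.INTER_CUBIC) for x in (209,418)]))"
```

```text
11.25 [0.6487 0.0836 0.1143] yaw 1.95 [-0.06  0.44  1.45 -0.    1.24  1.48] [-0.1  0.2 -3.8]
```

View pics/z2.png

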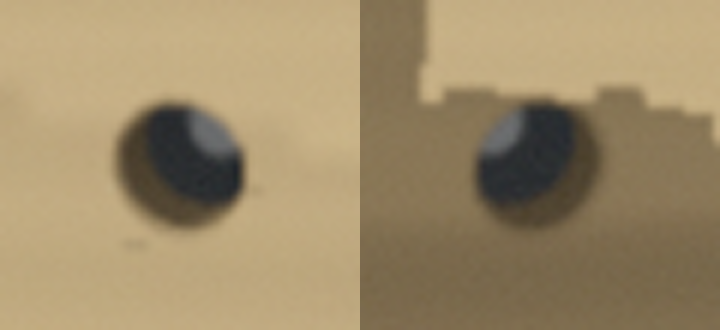

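Run:
```python
from h import *
c=ctrl.get_calibration('wrist')
for h,p in (((209,222.5),(214.3,217)),((417.5,222.5),(411.7,217))):
    H=world(c,h,.081,'wrist'); P=world(c,p,.063,'wrist'); q=proj(c,[H[0],H[1],.063],'wrist'); lo=proj(c,[H[0],H[1],.071],'wrist')
    print(H.round(4),P.round(4),'expected',q.round(1),'hole bottom centre',lo.round(1))
```

```text
[0.6445 0.1599 0.081 ] [0.6428 0.1616 0.063 ] expected [216.2 215.1] hole bottom centre [213.1 218.2]
[0.65   0.0084 0.081 ] [0.6485 0.0071 0.063 ] expected [410.4 215.1] hole bottom centre [413.4 218.2]
```

Request:
servo_tool(series="1 -1 0 -6 0; 1 -1 0 -10 0; 1 -1 0 -14 0; 1 -1 0 -18 0; 1 -1 0 -21 0; 1 -1 0 -21 0; 1 -1 0 -21 0; 1 -1 0 -21 0")

```text
clock: 12.05
ee_pos: [0.6469, 0.0836, 0.0947]
eef_rot: [0.0, 1.0, 0.017, 0.0]
wrist_force: [-7.7, -0.4, 11.5]
gripper_width: 0.153
gripper_force: 45.0
```

```bash
python3 b.py w6.png; python3 -c "
import cv2,numpy as np
im=cv2.imread('pics/w6.png')
cv2.imwrite('pics/z3.png',np.hstack([cv2.resize(im[195:250,x-30:x+30],None,fx=6,fy=6,interpolation=cv2.INTER_CUBIC) for x in (209,418)]))"
```

```text
12.1 [0.6469 0.0836 0.0947] yaw 1.96 [-0.06  0.46  1.47 -0.    1.21  1.48] [-7.5  0.4 11.6]
```

View pics/z3.png

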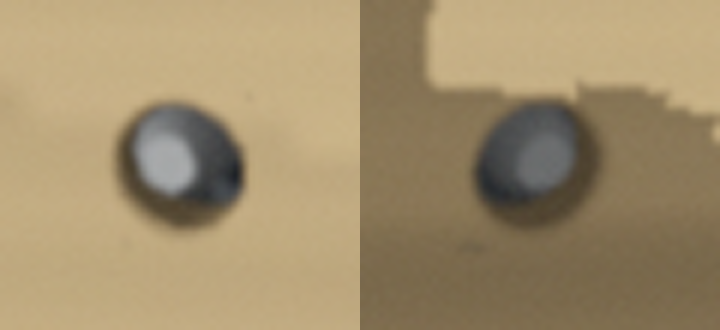

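Request:
servo_tool(series="1 -1 0 0 0; 1 -2 0 -1 0; 1 -2 0 -2 0; 1 -2 0 -2 0; 1 -2 0 -2 0")

```text
clock: 12.6
ee_pos: [0.647, 0.0836, 0.0947]
eef_rot: [0.0, 1.0, 0.017, 0.003]
wrist_force: [-3.8, 1.1, 15.7]
gripper_width: 0.151
gripper_force: 45.0
```

Request:
servo_tool(series="-1 0 0 1 0; -1 0 0 2 0; -1 0 0 2 0; -1 0 0 2 0; -1 0 0 2 0; -1 0 0 2 0; -1 0 0 2 0; -1 0 0 2 0; -1 0 0 40 0; -1 -20 0 80 0; -1 -60 0 110 0; -1 -100 0 130 0; -1 -130 0 150 0; -1 -150 0 170 0; -1 -150 0 170 0; -1 -150 0 170 0; -1 -150 0 170 0", grip_force=25)

```text
clock: 14.3
ee_pos: [0.4948, 0.0836, 0.2582]
eef_rot: [-0.0, 1.0, 0.017, -0.001]
wrist_force: [1.3, 0.8, -0.3]
gripper_width: 1.0
gripper_force: 0.0
```

```bash
python3 b.py w7.png tray_seat blank0_c blank1_c
```

```text
14.35 [0.4947 0.0835 0.258 ] yaw 1.93 [-0.07 -0.06  1.74 -0.    1.47  1.46] [-0.   0.4 -0.5]
tray_seat 0.91 [314.  52.] [0.659 0.09  0.   ]
tray_seat 0.66 [585. 218.] [ 0.43  -0.465  0.   ]
tray_seat 0.59 [579. 162.] [ 0.54 -0.41  0.  ]Traceback (most recent call last):
  File "b.py", line 7, in <module>
    if d['score']>.15: print(n,round(d['score'],2),np.round(d['at']),np.round(world(c,d['at'],Z[n],'wrist'),3))
                                                                                              ~^^^
KeyError: 'blank1_c'
```

View pics/w7.png

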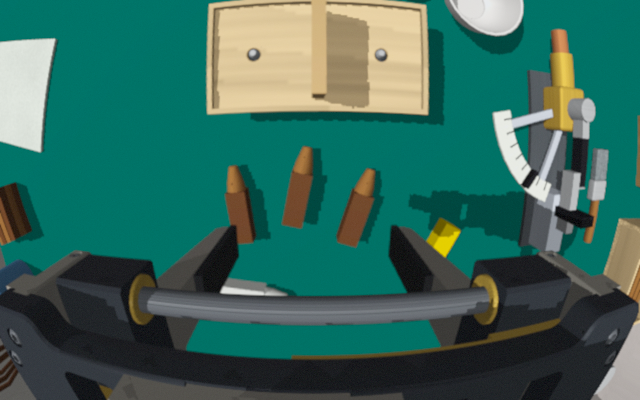

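```bash
sed -i "s/^Z=/Z0=/; \$a Z=dict(Z0,**{'blank%d_c'%i:.014 for i in range(4)})" h.py
cat > e.py <<'E'
from h import *
import sys
def blanks(fn):
    c,im=snap('wrist',fn)
    hsv=cv2.cvtColor(im,cv2.COLOR_RGB2HSV)
    m=((hsv[...,0]<16)&(hsv[...,1]>110)&(hsv[...,2]>40)).astype(np.uint8)
    m=cv2.morphologyEx(m,cv2.MORPH_OPEN,np.ones((3,3)))
    n,l,st,ce=cv2.connectedComponentsWithStats(m)
    for i in range(1,n):
        if st[i][4]<250: continue
        ct=max(cv2.findContours((l==i).astype(np.uint8),cv2.RETR_EXTERNAL,cv2.CHAIN_APPROX_NONE)[0],key=len)[:,0]
        P=np.array([world(c,p,.02,'wrist')[:2] for p in ct])
        r=cv2.minAreaRect((P*1000).astype(np.float32)); b=cv2.boxPoints(r)
        e=[b[1]-b[0],b[2]-b[1]]; e=max(e,key=np.linalg.norm); e=e*np.sign(e[0])
        print(ce[i].round(),'centre',np.round(r[0],1),'size',np.round(sorted(r[1]),0),'yaw',round(float(np.degrees(np.arctan2(e[1],e[0]))),1))
    s=ctrl.get_state(); print(round(s['clock'],2),np.round(s['ee_pos'],4),'yaw',np.round(np.degrees(2*np.arctan2(s['eef_rot'][2],s['eef_rot'][1])),2),s['gripper_width'])
    return c
if __name__=='__main__': blanks(sys.argv[1])
E
python3 - <<'E'
from e import *
c=blanks('w8.png'); W=lambda p,z: world(c,p,z,'wrist')
def pr(n,a,b,z):
    A,B=W(a,z),W(b,z); print(n,np.round((A+B)/2,4)[:2],np.round(np.hypot(*(A-B)[:2]),3),round(np.degrees(np.arctan2(*(B-A)[1::-1])),1))
pr('base',(253,54),(381,54.5),.063)
pr('b0',(243,242),(233,168),.02);pr('b1',(294,226),(306,148),.02);pr('b2',(348,243),(371,171),.02)
E
```

```text
[559.  41.] centre [ 744.5 -317.4] size [38. 45.] yaw -75.2
[298. 196.] centre [467.2 103.6] size [ 27. 102.] yaw -9.6
[240. 213.] centre [435.1 187.7] size [31. 96.] yaw 7.7
[355. 217.] centre [438.3  22.5] size [32. 96.] yaw -14.5
[ 16. 211.] centre [409.3 707.3] size [ 61. 111.] yaw 26.8
[  5. 224.] centre [378.  775.4] size [91. 99.] yaw 24.1
14.55 [0.4946 0.0836 0.2587] yaw 1.94 1.0017766907496992
base [0.6448 0.0852] 0.151 -88.0
b0 [0.4418 0.1888] 0.109 5.9
b1 [0.4708 0.102 ] 0.111 -7.1
b2 [0.4454 0.0186] 0.109 -13.1
```

Request:
servo_tool(series="-0.2 -30 50 0 2; -0.2 -58 104 -40 3.5; -0.2 -58 104 -80 3.5; -0.2 -58 104 -120 3.5; -0.2 -58 104 -160 3.5; -0.2 -58 104 -190 3.5; -0.2 -58 104 -215 3.5; -0.2 -58 104 -235 3.5; -0.2 -58 104 -246 3.5; -0.2 -58 104 -246 3.5; 1 -58 104 -246 3.5; 1 -58 104 -246 3.5; 1 -58 104 -246 3.5; 1 -58 104 -246 3.5; 1 -58 104 -246 3.5; 1 -58 104 -246 3.5; 1 -58 104 -246 3.5; 1 -58 104 -246 3.5", grip_force=25)

```text
clock: 16.35
ee_pos: [0.4374, 0.1877, 0.0145]
eef_rot: [-0.0, 0.999, 0.048, 0.001]
wrist_force: [-1.0, -0.4, 6.0]
gripper_width: 0.304
gripper_force: 24.8
```

Request:
servo_tool(series="1 0 0 30 0; 1 0 0 70 0; 1 0 0 110 0; 1 40 0 120 -3.3; 1 80 0 120 -3.3; 1 120 0 120 -3.3; 1 160 0 120 -3.3; 1 198 0 120 -3.3; 1 198 0 120 -3.3; 1 198 0 120 -3.3")

```text
clock: 17.35
ee_pos: [0.6342, 0.1875, 0.1324]
eef_rot: [-0.0, 1.0, 0.019, -0.001]
wrist_force: [0.0, 0.1, -0.6]
gripper_width: 0.302
gripper_force: 24.7
```

```bash
python3 b.py w9.png
```

```text
17.4 [0.6336 0.1877 0.1329] yaw 2.15 [0.11 0.44 1.41 0.   1.29 1.64] [ 0.4 -0.2 -0.4]
```

View pics/w9.png

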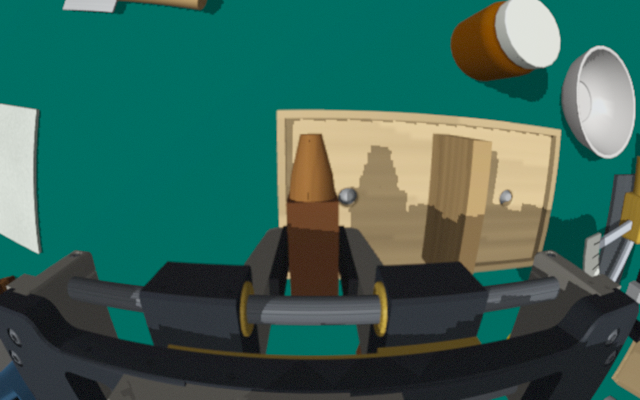

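```bash
python3 -c "
from h import *
c=ctrl.get_calibration('wrist')
print(world(c,(311,135),.134,'wrist'),world(c,(314,197),.147,'wrist'))
for p in ((285,117),(556,135)): print(world(c,p,.068,'wrist'))
print(world(c,(347,196),.063,'wrist'),world(c,(505,197),.063,'wrist'))"
```

```text
[0.69494301 0.19189171 0.134     ] [0.66340839 0.18901107 0.147     ]
[0.70452669 0.21249199 0.068     ]
[ 0.71347017 -0.04039665  0.068     ]
[0.64356509 0.16149282 0.063     ] [0.64882491 0.01152921 0.063     ]
```

Request:
servo_tool(series="1 0 0 -20 0; 1 0 0 -40 0; 1 0 0 -50 0; 1 0 0 -55 0; 1 0 0 -57 0; 1 0 0 -57 0; 1 0 0 -57 0")

```text
clock: 18.1
ee_pos: [0.6352, 0.1877, 0.0777]
eef_rot: [-0.0, 1.0, 0.019, 0.001]
wrist_force: [-1.0, 0.0, -0.5]
gripper_width: 0.3
gripper_force: 24.7
```

Request:
servo_tool(series="1 0 0 -2 0; 1 0 0 -3 0; 1 0 0 -3 0; 0.2 0 0 -3 0; 0.2 0 0 -3 0; 0.2 0 0 -3 0; 0.2 0 0 -3 0; 0.2 0 0 -3 0; 0.2 0 0 20 0; 0.2 -20 -10 60 0; -0.2 -60 -40 100 0; -0.2 -100 -60 120 0; -0.2 -120 -80 120 0; -0.2 -140 -100 150 0; -0.2 -140 -100 180 0; -0.2 -140 -100 180 0; -0.2 -140 -100 180 0")

```text
clock: 19.8
ee_pos: [0.4949, 0.0876, 0.2571]
eef_rot: [0.0, 1.0, 0.019, 0.001]
wrist_force: [-0.7, 0.5, -0.6]
gripper_width: 0.602
gripper_force: 0.0
```

```bash
python3 e.py w10.png
```

```text
[229.  66.] centre [639.5 206. ] size [38. 97.] yaw 3.0
[561.  43.] centre [ 744.7 -317.2] size [38. 45.] yaw -75.1
[300. 198.] centre [464.5 104.1] size [27. 97.] yaw -9.6
[ 11. 216.] centre [398.  743.9] size [113. 155.] yaw -72.3
[357. 219.] centre [431.3  24.5] size [33. 81.] yaw -14.1
19.85 [0.4944 0.0878 0.2559] yaw 2.15 0.5994846205294188
```

Request:
servo_tool(series="-0.2 -32 14 -40 -5; -0.2 -32 14 -80 -9.6; -0.2 -32 14 -120 -9.6; -0.2 -32 14 -160 -9.6; -0.2 -32 14 -190 -9.6; -0.2 -32 14 -215 -9.6; -0.2 -32 14 -235 -9.6; -0.2 -32 14 -245 -9.6; -0.2 -32 14 -245 -9.6; 1 -32 14 -245 -9.6; 1 -32 14 -245 -9.6; 1 -32 14 -245 -9.6; 1 -32 14 -245 -9.6; 1 -32 14 -245 -9.6; 1 -32 14 -245 -9.6; 1 -32 14 -245 -9.6; 1 -32 14 -245 -9.6")

```text
clock: 21.55
ee_pos: [0.4634, 0.1017, 0.0125]
eef_rot: [-0.0, 0.998, -0.065, 0.001]
wrist_force: [-1.3, 1.1, 6.0]
gripper_width: 0.302
gripper_force: 24.9
```

Request:
servo_tool(series="1 0 0 30 0; 1 0 0 70 0; 1 0 0 110 0; 1 40 10 130 5; 1 80 32 130 9.6; 1 120 32 130 9.6; 1 150 32 130 9.6; 1 173 32 130 9.6; 1 173 32 130 9.6; 1 173 32 100 9.6; 1 173 32 80 9.6; 1 173 32 70 9.6; 1 173 32 62 9.6; 1 173 32 62 9.6; 1 173 32 62 9.6")

```text
clock: 23.05
ee_pos: [0.636, 0.1337, 0.0746]
eef_rot: [0.0, 1.0, 0.019, 0.001]
wrist_force: [-0.3, 0.1, -0.6]
gripper_width: 0.302
gripper_force: 25.0
```

```bash
python3 e.py w11.png
```

```text
[325. 162.] centre [677.2 126.3] size [11. 42.] yaw 4.9
[219. 218.] centre [639.8 212.3] size [ 42. 106.] yaw 2.9
[313. 243.] centre [611.1 133.3] size [41. 98.] yaw 1.3
23.1 [0.6362 0.1337 0.0747] yaw 2.15 0.30413812588690137
```

View pics/w11.png

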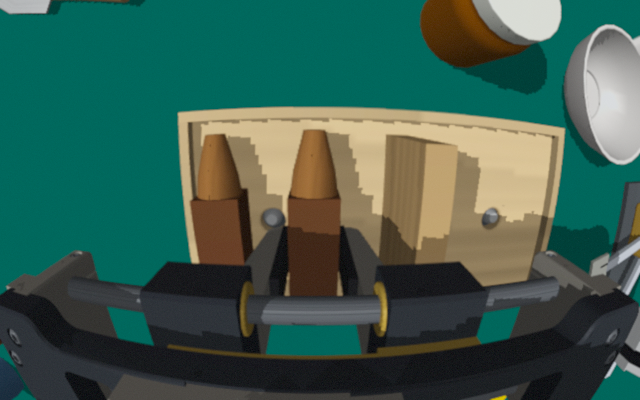

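Request:
servo_tool(series="1 0 0 -2 0; 1 0 0 -3 0; 1 0 0 -3 0; 0.2 0 0 -3 0; 0.2 0 0 -3 0; 0.2 0 0 -3 0; 0.2 0 0 -3 0; 0.2 0 0 -3 0; 0.2 0 0 25 0; 0.2 0 0 70 0; -0.2 -40 -20 110 0; -0.2 -80 -40 130 0; -0.2 -120 -50 150 0; -0.6 -142 -50 183 0; -1 -142 -50 183 0; -1 -142 -50 183 0; -1 -142 -50 183 0; -1 -142 -50 183 0")

```text
clock: 24.9
ee_pos: [0.4934, 0.0837, 0.255]
eef_rot: [-0.0, 1.0, 0.019, -0.001]
wrist_force: [-0.5, -0.1, -0.5]
gripper_width: 0.993
gripper_force: 0.0
```

```bash
python3 e.py w12.png
```

```text
[273.  58.] centre [650.2 143.9] size [ 36. 110.] yaw 2.4
[225.  63.] centre [643.3 207.5] size [ 35. 105.] yaw 2.8
[561.  41.] centre [ 744.5 -317.8] size [41. 42.] yaw -78.8
[355. 217.] centre [432.   24.2] size [32. 83.] yaw -14.7
[ 10. 223.] centre [387.4 742.3] size [ 90. 157.] yaw -70.6
24.95 [0.4934 0.0837 0.255 ] yaw 2.15 0.9948389874524621
```

Request:
servo_tool(series="-0.2 -30 -30 -20 -8; -0.2 -55 -64 -60 -15; -0.2 -55 -64 -100 -15; -0.2 -55 -64 -140 -15; -0.2 -55 -64 -175 -15; -0.2 -55 -64 -205 -15; -0.2 -55 -64 -230 -15; -0.2 -55 -64 -242 -15; -0.2 -55 -64 -242 -15; -0.2 -55 -64 -242 -15; 1 -55 -64 -242 -15; 1 -55 -64 -242 -15; 1 -55 -64 -242 -15; 1 -55 -64 -242 -15; 1 -55 -64 -242 -15; 1 -55 -64 -242 -15; 1 -55 -64 -242 -15; 1 -55 -64 -242 -15")

```text
clock: 26.75
ee_pos: [0.4392, 0.0196, 0.0153]
eef_rot: [-0.0, 0.994, -0.112, 0.0]
wrist_force: [-1.0, 1.5, 6.0]
gripper_width: 0.302
gripper_force: 24.9
```

Request:
servo_tool(series="1 0 0 30 0; 1 0 0 70 0; 1 0 0 110 0; 1 40 16 130 7; 1 80 16 130 15; 1 120 16 130 15; 1 160 16 130 15; 1 201 16 130 15; 1 201 16 130 15; 1 201 16 100 15; 1 201 16 80 15; 1 201 16 70 15; 1 201 16 60 15; 1 201 16 60 15; 1 201 16 60 15")

```text
clock: 28.25
ee_pos: [0.6399, 0.0355, 0.0754]
eef_rot: [0.0, 1.0, 0.019, 0.001]
wrist_force: [-0.4, -0.6, 0.1]
gripper_width: 0.3
gripper_force: 25.0
```

```bash
python3 e.py w13.png; python3 -c "
from h import *
c=ctrl.get_calibration('wrist'); 
for P in ((.648,.036,.076),(.7,.038,.076),(.6465+.0029,.0858-.076,.063)): print(proj(c,P,'wrist'))"
```

```text
[630. 140.] centre [ 734.9 -326. ] size [45. 51.] yaw -84.1
[153. 220.] centre [627.6 175.2] size [ 47. 139.] yaw -5.1
[314. 236.] centre [629.   35.5] size [ 42. 127.] yaw 1.8
[ 91. 220.] centre [624.2 250. ] size [ 53. 135.] yaw -5.8
28.3 [0.6399 0.0356 0.0753] yaw 2.15 0.3050889003515392
[313.97367357 227.16724643]
[314.10197438 137.34665809]
[355.64140354 219.41277647]
```

View pics/w13.png

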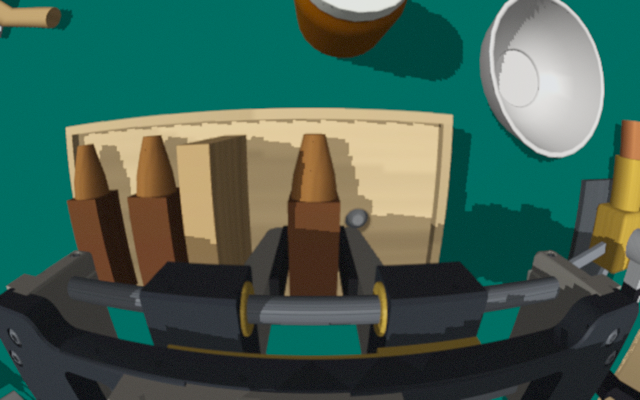

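Request:
servo_tool(series="1 0 0 -1 0; 0.2 0 0 -1 0; 0.2 0 0 -1 0; 0.2 0 0 -1 0; 0.2 0 0 -1 0; 0.2 0 0 -1 0; 0.2 0 0 25 0; 0.2 0 0 65 0; 0.2 -20 0 105 0; 0 -40 -40 145 -2; 0 -70 -80 185 -2; 0 -100 -120 225 -2; 0 -130 -165 225 -2; 0 -160 -210 225 -2; 0 -180 -255 225 -2; 0 -180 -290 225 -2; 0 -180 -325 225 -2; 0 -180 -325 225 -2;0 -180 -325 225 -2;0 -180 -325 225 -2")

```text
clock: 30.3
ee_pos: [0.4598, -0.2883, 0.2995]
eef_rot: [-0.0, 1.0, 0.002, -0.0]
wrist_force: [0.3, 0.5, 0.7]
gripper_width: 0.501
gripper_force: 0.0
```

```bash
python3 b.py w14.png catch_grip valve_pivot lever_grip index_mark tray_seat
python3 - <<'E'
from h import *
for cam in ('scene','side'):
    c,im=snap(cam,cam+'1.png')
    for n in ('catch_grip','valve_pivot','lever_grip','index_mark','tray_seat'):
        z=Z[n]+(.05 if n=='tray_seat' else 0)
        for d in ctrl.spot_point(n,cam)[:2]:
            if d['score']>.2: print(cam,n,round(d['score'],2),np.round(d['at']),np.round(world(c,d['at'],z,cam),3))
im=cv2.imread('pics/w14.png'); t=cv2.imread('pics/scene1.png')[170:300,310:440]
cv2.imwrite('pics/f.png',np.vstack([cv2.resize(im[60:330,190:490],(640,576),interpolation=cv2.INTER_CUBIC)]))
E
```

```text
30.35 [ 0.46   -0.2879  0.2996] yaw 0.24 [-0.78  0.03  1.57  0.    1.54  0.78] [-0.1 -0.4 -0.4]
catch_grip 0.65 [340. 176.] [ 0.464 -0.319  0.113]
lever_grip 0.82 [339. 108.] [ 0.545 -0.32   0.075]
lever_grip 0.39 [55. 67.] [0.648 0.141 0.075]
index_mark 0.61 [276. 136.] [ 0.507 -0.237  0.056]
tray_seat 0.8 [85. 65.] [0.657 0.134 0.   ]
scene catch_grip 0.9 [227. 189.] [ 0.455 -0.321  0.113]
scene valve_pivot 0.78 [218. 241.] [ 0.621 -0.321  0.075]
scene lever_grip 0.84 [227. 221.] [ 0.545 -0.311  0.075]
scene index_mark 0.37 [257. 218.] [ 0.514 -0.233  0.056]
scene tray_seat 0.86 [372. 259.] [0.651 0.087 0.05 ]
side catch_grip 0.94 [328. 247.] [ 0.471 -0.309  0.113]
side valve_pivot 0.9 [390. 256.] [ 0.632 -0.325  0.075]
side valve_pivot 0.38 [326. 250.] [ 0.473 -0.275  0.075]
side lever_grip 0.8 [360. 262.] [ 0.549 -0.334  0.075]
side index_mark 0.63 [341. 245.] [ 0.521 -0.235  0.056]
side tray_seat 0.68 [356. 188.] [0.637 0.073 0.05 ]
```

View pics/f.png

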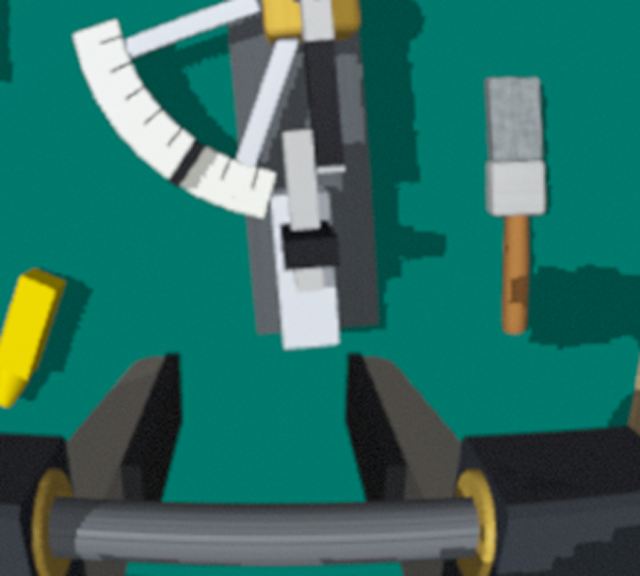

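```bash
cat > v.py <<'E'
from h import *
c=ctrl.get_calibration('wrist'); print(np.round(c['eye'],3))
f=lambda u,v,z: world(c,(190+u/2.1333,60+v/2.1333),z,'wrist')[:2]
a,b=f(323,45,.086),f(330,165,.086); d=b-a
print('lever',a,b,np.hypot(*d),np.degrees(np.arctan2(-d[1],-d[0])))
a2,b2=f(273,198,.03),f(285,350,.03); d=a2-b2; print('slide edge',np.degrees(np.arctan2(d[1],d[0])))
print('grip',f(310,254,.125),'corners',f(285,240,.125),f(335,237,.125),f(286,270,.125),f(337,264,.125))
I=f(187,163,.056); i1,i2=f(200,148,.056),f(175,180,.056)
print('index',I,i1,i2,np.hypot(*(i1-i2)))
for piv in ([.627,-.323],[.629,-.325],[.625,-.321]):
    v=I-np.array(piv); print(piv,np.hypot(*v),'dir',np.degrees(np.arctan2(v[1],v[0])))
for p in c['eye'],: print()
for n in ('valve_pivot',):
    P=(.628,-.323,.1); print(proj(c,P,'wrist'))
E
python3 v.py
python3 - <<'E'
import sys; sys.path.insert(0,'.')
from h import *
a,b=[ctrl.get_calibration(k) for k in('scene','side')]
for n,p,q in (('catch',(229.5,190.5),(327.5,246.5)),('pivot',(218.5,242),(390,256.5)),('lever',(225.5,221.5),(359.5,262)),('index',(257.5,218),(337.5,244.5))):
    print(n,tri([(a,p,'scene'),(b,q,'side')]).round(3))
E
```

```text
[ 0.53  -0.289  0.471]
lever [ 0.5777258  -0.32262622] [ 0.50743862 -0.32742237] 0.07045062631431587 3.903614378495476
slide edge 4.969531917526973
grip [ 0.46203999 -0.31378626] corners [ 0.46953465 -0.30033551] [ 0.47138362 -0.32697717] [ 0.45320774 -0.30105807] [ 0.45668606 -0.32845901]
index [ 0.50665663 -0.24071162] [ 0.51604614 -0.24898836] [ 0.49595753 -0.23295526] 0.025702385732406543
[0.627, -0.323] 0.1457871865462977 dir 145.63646181344538
[0.629, -0.325] 0.1485679331395411 dir 145.43512618861814
[0.625, -0.321] 0.14300831012502335 dir 145.84562464112443

[342.77284071  39.44257912]
catch [ 0.469 -0.311  0.117]
pivot [ 0.628 -0.321  0.075]
lever [ 0.548 -0.319  0.067]
index [ 0.513 -0.231  0.055]
```

Request:
servo_tool(series="-0.3 2 -26 -40 4; -0.3 2 -26 -80 4; -0.3 2 -26 -120 4; -0.3 2 -26 -150 4; -0.3 2 -26 -175 4; -0.3 2 -26 -190 4; -0.3 2 -26 -202 4; -0.3 2 -26 -202 4; 1 2 -26 -202 4; 1 2 -26 -202 4; 1 2 -26 -202 4; 1 2 -26 -202 4; 1 2 -26 -202 4; 1 2 -26 -202 4; 1 2 -26 -202 4; 1 2 -26 -202 4", grip_force=30)

```text
clock: 32.8
ee_pos: [0.462, -0.3135, 0.0986]
eef_rot: [-0.002, 0.999, 0.037, 0.0]
wrist_force: [-0.2, 8.3, 7.6]
gripper_width: 0.326
gripper_force: 30.0
```

Request:
servo_tool(series="1 -10 -0.7 0 0; 1 -20 -1.4 0 0; 1 -30 -2 0 0; 1 -38 -2.7 0 0; 1 -44 -3 0 0; 1 -47 -3.3 0 0; 1 -47 -3.3 0 0; 1 -47 -3.3 0 0; 1 -47 -3.3 0 0")

```text
clock: 33.7
ee_pos: [0.4169, -0.3178, 0.0986]
eef_rot: [-0.0, 0.999, 0.036, 0.003]
wrist_force: [7.4, 6.5, 2.7]
gripper_width: 0.323
gripper_force: 30.0
```

Run:
```python
from h import *
s=ctrl.get_state(); print(s['ee_pos'],s['wrist_force'],s['gripper_width'])
o=[]
for cam in ('scene','side'):
    c,im=snap(cam)
    for d in ctrl.spot_point('catch_grip',cam)[:2]: print(cam,d,world(c,d['at'],.113,cam).round(3))
```

```text
[ 0.41691166 -0.31777452  0.09864317] [7.38582038 6.49270215 2.74136146] 0.32277997511287737
scene {'at': [231.2, 178.6], 'score': 0.67} [ 0.411 -0.315  0.113]
side {'at': [308.7, 254.3], 'score': 0.78} [ 0.421 -0.33   0.113]
side {'at': [406.3, 202.4], 'score': 0.4} [ 0.734 -0.139  0.113]
```

Request:
servo_tool(series="-0.3 2 3 0 0; -0.3 2 3 0 0; -0.3 2 3 0 0; -0.3 2 3 0 0; -0.3 2 3 30 0; -0.3 2 3 70 0; 0.2 40 0 90 0; 0.3 80 -5 90 0; 0.3 110 -7 90 0; 0.3 129 -7 90 0; 0.3 129 -7 90 0; 0.3 129 -7 90 0")

```text
clock: 35.1
ee_pos: [0.543, -0.3256, 0.1871]
eef_rot: [-0.0, 0.999, 0.036, -0.001]
wrist_force: [-0.9, -0.1, 0.4]
gripper_width: 0.348
gripper_force: 0.0
```

```bash
python3 b.py w15.png lever_grip index_mark valve_pivot catch_grip
python3 - <<'E'
from h import *
c=ctrl.get_calibration('wrist'); im=cv2.imread('pics/w15.png')
# black sleeve edges sampled along world lines at z=.086
for x in (.515,.53,.56,.575):
    row=[(y,im[tuple(np.round(proj(c,(x,y,.086),'wrist')[::-1]).astype(int))].max()) for y in np.arange(-.355,-.295,.003)]
    print(x,' '.join(f'{int(v)}' for y,v in row))
E
```

```text
35.15 [ 0.5427 -0.3257  0.1873] yaw 4.13 [-0.73  0.33  1.45 -0.    1.36  0.77] [ 0.7 -0.2  0.2]
lever_grip 0.63 [309. 194.] [ 0.543 -0.321  0.075]
index_mark 0.8 [230. 218.] [ 0.506 -0.239  0.056]
valve_pivot 0.65 [311. 105.] [ 0.625 -0.317  0.075]
catch_grip 0.81 [297. 326.] [ 0.418 -0.319  0.113]
0.515 30 93 105 107 107 107 104 65 44 39 43 41 53 113 105 102 85 82 67 186
0.53 79 72 108 106 104 109 104 107 56 47 43 45 46 84 105 85 67 66 67 70
0.56 76 78 87 105 106 105 106 103 106 51 43 43 44 45 56 66 98 103 129 231
0.575 77 77 75 101 105 108 104 106 104 79 44 49 42 48 48 98 102 232 231 232
```

Request:
servo_tool(series="0.3 3 1.5 -40 1.4; 0.3 3 1.5 -75 1.4; 0.3 3 1.5 -100 1.4; 0.3 3 1.5 -115 1.4; 0.3 3 1.5 -122 1.4; 0.3 3 1.5 -122 1.4; 1 3 1.5 -122 1.4; 1 3 1.5 -122 1.4; 1 3 1.5 -122 1.4; 1 3 1.5 -122 1.4; 1 3 1.5 -122 1.4; 1 3 1.5 -122 1.4", grip_force=20)

```text
clock: 36.55
ee_pos: [0.5473, -0.323, 0.0672]
eef_rot: [-0.001, 0.999, 0.048, 0.001]
wrist_force: [-0.7, 5.1, 5.1]
gripper_width: 0.172
gripper_force: 20.0
```

Request:
servo_tool(series="1 -0.4 4.4 0 -3.2; 1 -0.4 8.7 0 -6.4; 1 0 13 0 -9.6; 1 0.2 17.5 0 -12.8; 1 1 22 0 -16; 1 1.8 26.1 0 -19.2; 1 3 30.3 0 -22.4; 1 4.4 34.5 0 -25.6; 1 6 38.5 0 -28.8; 1 7.8 42.5 0 -32; 1 10 46.4 0 -35.2; 1 12.2 50.1 0 -38.4; 1 12.2 50.1 0 -38.4; 1 12.2 50.1 0 -38.4; 1 12.2 50.1 0 -38.4")

```text
clock: 38.05
ee_pos: [0.5594, -0.2736, 0.0672]
eef_rot: [-0.001, 0.959, -0.282, 0.001]
wrist_force: [-2.0, 4.6, 6.0]
gripper_width: 0.173
gripper_force: 20.0
```

```bash
python3 b.py w16.png index_mark lever_grip valve_pivot
```

```text
38.1 [ 0.5594 -0.2736  0.0672] yaw -32.78 [-0.65  0.43  1.58  0.    1.14  1.49] [-2.3  5.6  6.5]
index_mark 0.62 [310. 319.] [ 0.504 -0.235  0.056]
lever_grip 0.87 [312. 248.] [ 0.558 -0.272  0.075]
lever_grip 0.6 [ 75. 106.] [ 0.719 -0.191  0.075]
valve_pivot 0.8 [315. 107.] [ 0.623 -0.316  0.075]
```

Request:
servo_tool(series="0.3 0 0 0 0; 0.3 0 0 0 0; 0.3 0 0 0 0; 0.3 0 0 0 0; 0.3 0 0 0 0; 0.3 0 0 40 0; 0.3 0 0 80 0; 0.3 0 0 110 0; -0.2 -40 -10 110 8; -0.3 -80 -20 110 16; -0.3 -110 -30 110 24; -0.3 -130 -40 110 32; -0.3 -142 -44 110 38; -0.3 -142 -44 110 38; -0.3 -142 -44 110 38;-0.3 -142 -44 110 38")

```text
clock: 39.85
ee_pos: [0.4175, -0.3178, 0.1756]
eef_rot: [0.0, 0.999, 0.044, 0.0]
wrist_force: [-0.0, -0.1, 0.2]
gripper_width: 0.648
gripper_force: 0.0
```

```bash
python3 b.py w17.png index_mark lever_grip valve_pivot catch_grip
python3 - <<'E'
from h import *
c=ctrl.get_calibration('wrist'); im=cv2.imread('pics/w17.png')
P=np.array([.625,-.3165])
for r in (.05,.07,.09,.11,.14):
    z=.086 if r<.12 else .056
    L=[]
    for a in range(128,168,2):
        t=np.radians(a); q=np.round(proj(c,(P[0]+r*np.cos(t),P[1]+r*np.sin(t),z),'wrist')[::-1]).astype(int); L.append(int(im[tuple(q)].max()))
    print(r,L)
E
```

```text
39.9 [ 0.4174 -0.3178  0.1756] yaw 5.12 [-0.88  0.06  1.78  0.    1.3   0.6 ] [ 0.3  0.5 -0.1]
index_mark 0.8 [237.  92.] [ 0.508 -0.237  0.056]
lever_grip 0.57 [277.  41.] [ 0.555 -0.273  0.075]
catch_grip 0.8 [317. 206.] [ 0.42  -0.32   0.113]
0.05 [78, 79, 77, 237, 209, 59, 52, 52, 52, 57, 55, 58, 56, 58, 25, 26, 78, 110, 105, 91]
0.07 [237, 218, 111, 123, 122, 121, 65, 55, 58, 58, 57, 57, 56, 21, 27, 107, 143, 222, 176, 176]
0.09 [122, 121, 119, 98, 78, 78, 77, 59, 60, 57, 54, 59, 32, 24, 109, 110, 112, 177, 177, 175]
0.11 [77, 76, 73, 79, 80, 77, 78, 71, 55, 59, 58, 56, 23, 120, 123, 122, 112, 175, 174, 163]
0.14 [244, 244, 236, 244, 244, 243, 233, 244, 243, 58, 29, 180, 181, 241, 243, 239, 243, 243, 244, 217]
```

Request:
servo_tool(series="-0.3 0 0 -40 0; -0.3 0 0 -65 0; -0.3 0 0 -77 0; -0.3 0 0 -77 0; 1 0 0 -77 0; 1 0 0 -77 0; 1 0 0 -77 0; 1 0 0 -77 0; 1 0 0 -77 0; 1 0 0 -77 0; 1 0 0 -77 0; 1 10 1 -77 0; 1 20 2 -77 0; 1 30 3 -77 0; 1 38 3.6 -77 0; 1 43 4 -77 0; 1 47 4.5 -77 0; 1 47 4.5 -77 0; 1 47 4.5 -77 0; 1 47 4.5 -77 0", grip_force=30)

```text
clock: 42.1
ee_pos: [0.4623, -0.3135, 0.0996]
eef_rot: [-0.0, 0.999, 0.045, -0.002]
wrist_force: [-9.2, 2.7, 10.0]
gripper_width: 0.323
gripper_force: 30.0
```

Home stop reached (−9 N). Release, back off and check everything.

Request:
servo_tool(series="-0.3 -1 0 0 0; -0.3 -1 0 0 0; -0.3 -1 0 0 0; -0.3 -1 0 0 0; -0.3 -1 0 0 0; -0.3 -1 0 40 0; -0.3 -1 0 80 0; -0.3 -1 30 120 0; -0.3 -1 70 160 0; -0.3 -10 110 180 0; -0.3 -20 150 180 0; -0.3 -20 190 180 0; -0.3 -20 230 180 0; -0.3 -20 260 180 0; -0.3 -20 300 180 0; -0.3 -20 300 180 0; -0.3 -20 300 180 0")

```text
clock: 43.8
ee_pos: [0.4438, -0.0132, 0.2787]
eef_rot: [0.0, 0.999, 0.046, 0.0]
wrist_force: [-0.5, 0.2, 0.6]
gripper_width: 0.647
gripper_force: 0.0
```

```bash
python3 e.py w18.png
python3 - <<'E'
from h import *
c=ctrl.get_calibration('wrist')
for x in ctrl.find_in('blank0_c','wrist')+ctrl.find_in('blank1_c','wrist'): print(x)
for n in ('catch_grip','index_mark','lever_grip','tray_seat'):
    for d in ctrl.spot_point(n,'wrist')[:1]: print(n,d,world(c,d['at'],Z[n]+(.05 if n=='tray_seat' else 0),'wrist').round(3))
M=np.array([.646,.0855]);t=np.radians(2.2);x=np.array([np.cos(t),np.sin(t)]);y=np.array([-x[1],x[0]])
for s in (104,48,-50):
    for u in (-.055,.02,.055): print(s,u,proj(c,[*(M+x*u+y*s/1000),.088 if u<.05 else .074],'wrist').round(0))
for cam in ('scene','side'):
    c,im=snap(cam)
    for n in ('catch_grip','index_mark','lever_grip'):
        for d in ctrl.spot_point(n,cam)[:1]: print(cam,n,d['score'],world(c,d['at'],Z[n],cam).round(3))
E
```

```text
[169.  28.] centre [645.4 220. ] size [42. 93.] yaw 4.2
[208.  26.] centre [644.5 158.4] size [40. 82.] yaw -0.2
[287.  26.] centre [644.8  43.5] size [33. 80.] yaw 2.0
[515.  11.] centre [ 747.8 -313.9] size [35. 42.] yaw 7.6
43.85 [ 0.4438 -0.0139  0.2786] yaw 5.16 0.6462235770449887
{'extent': [157.2, 233.8, 62.1, 27.3], 'score': 0.91}
{'extent': [269.6, 0.0, 32.5, 57.0], 'score': 0.74}
{'extent': [346.6, 183.5, 52.4, 68.2], 'score': 0.68}
catch_grip {'at': [537.4, 192.4], 'score': 0.74} [ 0.462 -0.319  0.113]
index_mark {'at': [478.7, 145.0], 'score': 0.75} [ 0.509 -0.24   0.056]
lever_grip {'at': [507.5, 115.2], 'score': 0.75} [ 0.558 -0.271  0.075]
tray_seat {'at': [252.0, 14.9], 'score': 0.78} [0.649 0.086 0.05 ]
104 -0.055 [164.  55.]
104 0.02 [170.   0.]
104 0.055 [177. -19.]
48 -0.055 [205.  51.]
48 0.02 [210.  -5.]
48 0.055 [216. -24.]
-50 -0.055 [285.  50.]
-50 0.02 [289.  -8.]
-50 0.055 [292. -27.]
scene catch_grip 0.71 [ 0.457 -0.311  0.113]
scene index_mark 0.53 [ 0.51  -0.239  0.056]
scene lever_grip 0.67 [ 0.565 -0.275  0.075]
side catch_grip 0.67 [ 0.466 -0.318  0.113]
side index_mark 0.63 [ 0.509 -0.231  0.056]
side lever_grip 0.65 [ 0.559 -0.293  0.075]
```

```bash
python3 -c "
from rig import ctrl
print(ctrl.hand_in())"
```

```text
the job is handed in; nothing more can be done
None
```

The job is handed in, but no verdict came back: the tray is seated over both pegs with all three blanks flat on its floor, the lever points at the index to within about 1–2° by camera, and the catch is pushed back to its stop.

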